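# Focus the inspection camera and hold a circuit card up to its lens

## Robot

A 6-joint arm with a two-finger parallel gripper is mounted at the origin on the work surface. World frame = base frame: x ahead of the robot, y to its left, z up, the work surface at z = 0. Lengths are in m, angles in rad, forces in N, time in s.
With the tool pointing down it reaches from about 0.25 to 0.775 m from the base axis. Payload 4 kg.
Tool frame: the origin (TCP) lies midway between the tips of the shut fingers; the grasp point (between the pads) lies 19 mm behind it; z points along the fingers, y is the line along which they close (so a half turn about z gives the same grasp; the last joint's range is limited). The gripper opens to 94 mm and grips with 3 to 60 N. Pads are 16 mm wide; open, the fingers measure 119 mm over their backs; the gripper's body (75 mm by 177 mm) begins 78 mm behind the grasp point.
Start: joints at [-1.44, 0.087, 1.371, -0, 1.684, -0.103], TCP at [0.127, -0.535, 0.206] pointing down, gripper open.
Joint ranges: [-3.1, 3.1], [-0.76, 2.03], [0.27, 2.55], [-1.08, 4.22], [0.17, 2.65], [-2.57, 2.57]. Speed limits (rad/s): [2.79, 2.79, 3.14, 3.14, 3.14, 3.14].

## Interface

Orientations are given as [roll, pitch, yaw] about the fixed x, y, z axes, in that order (R = Rz(yaw) Ry(pitch) Rx(roll)).
In Python, from bench import get_obs, snapshot, close_job gives the robot as it stands. The module is installed in compiled form; this text tells all that it offers.
- The arm moves only by the tool drive_tool, never from a script. Its argument "commands" is a list of rows, each a list of 6 numbers: the shift along the tool's x, y, z in units of 0.04 m (1.0 is 0.04 m), then the turn, a rotation vector about the tool's x, y, z in units of 0.1 rad (1.0 is 0.1 rad). In form: [[dx, dy, dz, wx, wy, wz], ...]. A call has 1 to 20 rows; each row shifts and turns the commanded pose from where the row before left it, along the tool's axes as they then stand; what a row does not reach is not made up. A row lasts 1/8 s, in which the tool goes at most 62.5 mm and 10.7 degrees, less where a joint would pass 70% of its speed; a pose out of reach is approached as far as the arm can. A call with a number of a shift or a turn outside -1 to 1 is refused whole. A call with a gripper value outside its range is refused whole. "gripper" is the closure, from 0 (fully open) to 1 (shut), set as the call begins (left out, the last holds). The fingers move at their own pace and stop on an object; the grip force is fixed at half the most. Time passes only in rows, so rows that do not move let the fingers close. It gives the time, the measured TCP pose, the force, the opening and the grip force at its end, in the units of the state.
- get_obs(): the state, without advancing time (a new reading comes with each control period).
- snapshot(name): name is "side" or "top"; returns a dict with "image" (384x512x3 uint8, blue, green, red), "range_z" (384x512 float32, m along the optical axis (not along the pixel's ray), 0 where there is no reading), "fx", "fy", "cx", "cy" (pixels), "rvec" (rotation vector, rad) and "tvec" (3), from world to camera coordinates, as OpenCV has them. Camera axes: x right, y down, z forward; pixel columns grow to the right and rows downward; lengths in m; the calibration is good to about 2 mm. A picture is of the moment at which its call begins.
- close_job(): hands the job in; it is judged then, once.
The state is a dict: "time": time; "joint_positions": joint angles; "qvel": joint speeds; "joint_torque": joint torques, N m; "tool_pos": TCP position; "ee_rot": TCP orientation; "wrist_force": force on the tool from outside, world axes, zero at the start; "wrist_torque": the same for the moment, N m; "width": finger opening in m; "finger_force": force on a finger pad.
Only numpy, scipy, OpenCV 4.12 (cv2) and the standard library are available. Lean on these libraries where they do the work, as an engineer would, in place of code of your own. Each camera call takes 0.05 s, during which the arm holds its last target. There are 200 camera calls.

## Task

Turn the inspection camera's focus knob until its white pointer stands at the red index line, and only then draw the circuit card with the yellow grip up out of the rack. Hold the card in mid-air in front of the camera, its middle on the lens axis and about 18 cm from the lens, component side square to the lens and grip uppermost. Finish holding it still there, in the gripper alone; leave the other cards and everything else on the bench where they are and keep clear of the camera.

Things in the scene. Friction and masses are not known exactly. Their poses are not given: they have to be found in the camera images.
- focus (a joint): angle of the focus knob, rad. It grows as the knob turns clockwise seen from above (stops at 0 and 2.8), and the white pointer stands at the red index line at 1.57 (= pi/2). It starts between 0.2 and 0.8 and stays where it is left (light friction, 0.04 N m).
- focus_grip (a point): on the knob's upright axis, 7 mm below the top of its grip bar, about 87 mm above the bench; turns with the knob. The knob is a black bar 47 mm long (its x axis), 14 mm thick (its y axis), standing 30 mm above a 50 mm disc; the white pointer line is on the bar's top at its -x end. The bar is pinched across its 14 mm thickness. It sits in the middle of the controller box's top.
- controller: white box 150 x 130 x 50 mm, fixed, with the focus knob on top; origin at the centre of its underside. Its dial has white ticks every 15 degrees and a longer red index line on the box's +y side of the knob. With the knob at 0 the pointer points to the box's -x.
- card: green circuit card with a YELLOW grip, 150 g or so, standing upright in the rack, between 2 other cards or beside them (any of the three slots). Board 100 mm wide (its y) x 90 mm high (its z) x 3 mm thick (its x); origin at the middle of the lower edge. Its +x side is the component side (chips, capacitors standing out up to 8 mm), its -x side the plain solder side. The grip is a bar along the top edge, 60 mm wide (y), 14 mm thick (x), from 84 to 110 mm above the origin.
- card_grip (a point): middle of the yellow grip, 98 mm above the card's origin, 110 mm above the bench at the start; axes as the card's. Pinch here across the 14 mm thickness (along x).
- card_face (a point): middle of the card's component side, 45 mm above the card's origin; axes as the card's, x pointing out of the component side.
- lens (a point): centre of the front of the inspection camera's lens (black lens, 72 mm ring light with a white ring, white 85 x 56 x 56 mm body behind it). The camera looks along this frame's -x, that is towards the robot and downward by 26 to 41 degrees (different each time); its y is level, its z is up in the picture. A card held as wanted has its x, y, z axes parallel to these, with card_face at x = -180 mm, y = z = 0 here.
- cam_stand: camera stand, fixed: grey foot 130 x 180 mm and an aluminium column 390 mm high, carrying the camera head about 345 mm above the bench; origin on the bench roughly below the lens, 50 mm in front of the foot (the foot spans x = 50 to 180 mm); its -x faces the robot's side.
- rack: black slotted rack, fixed, 190 (x) x 128 (y) x 62 mm high, origin at the centre of its underside. Floor 12 mm thick; three upright slots at x = -65, 0 and 65 mm, 5 mm wide, which guide the cards' side edges up to 62 mm above the bench (50 mm of card is in the guides). Cards lift straight up freely.
- card_b: other card, same shape, BLUE grip: leave alone. Origin as card.
- card_c: other card, same shape, WHITE grip: leave alone. Origin as card.
- tray: loose blue tray of small parts 150 x 100 x 32 mm: leave alone. Origin in its underside.
- spool: loose silvery spool, 60 mm diameter, 50 mm high: leave alone.
- flux: loose amber bottle 48 mm diameter, 110 mm high: leave alone.
- driver: loose red screwdriver, 180 mm long, lying near the robot's right: leave alone.
Things that resemble listed ones, but are neither listed nor needed, are in the scene too. What is shaped like the card but pink is not meant.

How it is judged:
On the way, in this order (a step that is already met when the one before it is completed fails the run):
1. the focus knob's pointer is at the red index line while the card is still in its slot (value of joint focus between 1.45 and 1.69 rad and height (world z) of card below 0.03 m), for 0.3 s.
2. the yellow-grip card is drawn clear of the rack in the gripper, the knob left at the line (value of joint focus between 1.45 and 1.69 rad and height (world z) of card above 0.07 m and contact force between card and the fingers above 0.5 N), for 0.2 s.
At the end, for the whole second after the job is handed in: knob at 1.57 +/- 0.12 rad; card in the fingers (over 1 N), still, touching nothing else, lower edge over 70 mm up; its component face 180 +/- 35 mm before the lens, within 30 mm of its axis in y and z, facing it, within 0.22 rad of square and of upright in the picture (value of joint focus between 1.45 and 1.69 rad and x of card_face in the frame of lens between -0.215 and -0.145 m and y of card_face in the frame of lens between -0.03 and 0.03 m and z of card_face in the frame of lens between -0.03 and 0.03 m and angle between the x axis of card and the x axis of lens, either way round below 0.22 rad and angle between the z axis of card and the z axis of lens, either way round below 0.22 rad and angle between card's own x axis and vertical below 1.4 rad and angle between card's own z axis and vertical below 1.2 rad and height (world z) of card above 0.07 m and contact force between card and the fingers above 1 N and contact force between card and rack below 0.1 N and contact force between card and cam_stand below 0.1 N and contact force between card and controller below 0.1 N and contact force between card and tray below 0.1 N and linear speed of card below 0.03 m/s and angular speed of card below 0.2 rad/s); the arm keeps its last pose, push and grip.
It fails at once if another card or a bystander is moved by more than 30 mm (distance of any of card_b, card_c, tray, spool, flux, driver from where it was at the start of the episode above 0.03 m).
It fails at once if the camera or its stand is touched (contact force between cam_stand and the arm above 1 N or contact force between cam_stand and the fingers above 1 N or contact force between cam_stand and card above 1 N).
It also fails if it takes over 58 s, if anything falls off the work surface, if the arm or the gripper's body presses on something with over 40 N, if the wrist force passes 120 N, or if a joint passes its speed limit or range.

## Working session

There is one attempt and no reset: what is moved stays moved. The work goes in short steps, Python scripts to look and compute and a tool call to move; the robot and the scene stay as the last step left them, time stands still between calls to the robot, and variables do not carry over. Pictures are saved under pics/ and viewed, at most 10 in all, crops included, and the job is handed in when it is done.

Besides the shell and the picture viewer there is one more tool, called after "Request:" as name(argument=value, ...), one argument or row to a line, values as JSON. drive_tool: Moves the arm, as the interface text tells. Its arguments: {"type":"object","properties":{"commands":{"type":"array"},"gripper":{"type":"number"}},"required":["commands"]}

```bash
mkdir -p pics
cat > h.py <<'E'
import numpy as np, cv2
from bench import get_obs, snapshot, close_job
def world(s):
    R=cv2.Rodrigues(np.array(s["rvec"],float))[0]; t=np.array(s["tvec"],float).ravel()
    z=s["range_z"]; v,u=np.indices(z.shape)
    P=np.stack([(u-s["cx"])/s["fx"]*z,(v-s["cy"])/s["fy"]*z,z],-1)
    W=(P-t)@R; W[z<=0]=np.nan
    return W
E
python3 - <<'E'
from h import *
import pickle
for n in("side","top"):
    s=snapshot(n); cv2.imwrite(f"pics/{n}0.png",s["image"]); pickle.dump(s,open(n+"0.pkl","wb"))
    R=cv2.Rodrigues(np.array(s["rvec"],float))[0]; print(n,-R.T@np.ravel(s["tvec"]),R[2],s["fx"])
o=get_obs();print(o)
E
```

```text
side [0.41782027 0.72999718 0.71054118] [ 0.08824224 -0.83122705 -0.54888514] 357.26440079953363
top [0.24604472 0.00489908 1.60945308] [ 0.18216451 -0.00452035 -0.98325768] 476.5457307098315
{'time': 0.1, 'joint_positions': array([-1.44009716e+00,  8.78699325e-02,  1.37207984e+00, -7.40650690e-06,
        1.68360808e+00, -1.03096105e-01]), 'qvel': array([-0.00053647,  0.00025962, -0.00412119,  0.00190024,  0.00106056,
        0.00123525]), 'joint_torque': array([ 1.78506412e-03, -3.41251409e+01, -3.03302085e+01,  7.19453185e-02,
        3.04386124e-02, -1.02340555e-04]), 'tool_pos': array([ 0.1273498 , -0.5345478 ,  0.20443914]), 'ee_rot': array([-3.13963713e+00, -1.94923273e-04,  2.33794251e-01]), 'wrist_force': array([0.44269816, 0.60707932, 0.57161965]), 'wrist_torque': array([-0.01838608,  0.04374546, -0.00564473]), 'finger_force': 0.0, 'width': 0.09401332512386382}
```

View pics/side0.png

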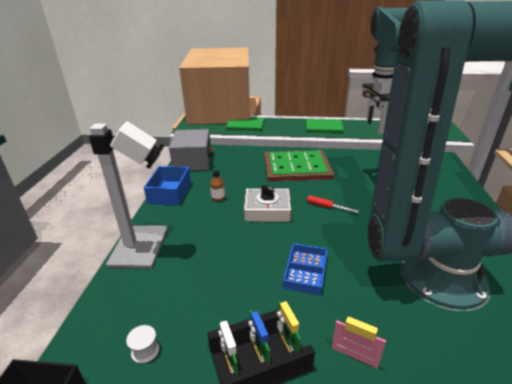

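View pics/top0.png

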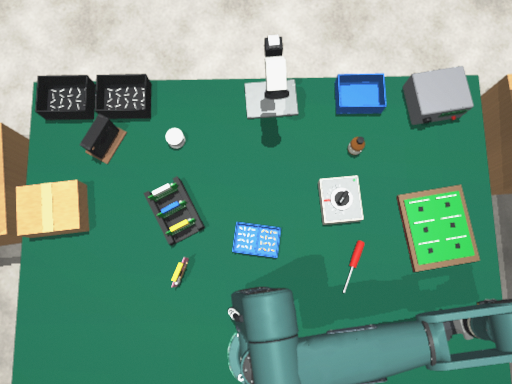

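The side view shows the rack at about (262,345) holding white, blue and yellow grips. There is a pink card with a yellow grip at (360,340), the knob at (267,195) and the lens head at (140,145). In the top view, two things have yellow grips:
- (181,227): in the rack on a green board, which fits the description.
- (180,271): pink and outside the rack, so a decoy.

I'll confirm this in an enlarged crop and measure.

```bash
cat > m.py <<'E'
from h import *
import pickle
T=pickle.load(open("top0.pkl","rb"));S=pickle.load(open("side0.pkl","rb"))
a=cv2.resize(T["image"][165:290,130:235],None,fx=3.8,fy=3.8,interpolation=cv2.INTER_CUBIC)[:300,:400]
b=cv2.resize(T["image"][170:230,310:380],(400,300),interpolation=cv2.INTER_CUBIC)
c=cv2.resize(S["image"][290:384,200:325],(400,300),interpolation=cv2.INTER_CUBIC)
d=cv2.resize(S["image"][110:185,80:180],(400,300),interpolation=cv2.INTER_CUBIC)
a=cv2.resize(T["image"][172:294,120:283],(400,300),interpolation=cv2.INTER_CUBIC)
cv2.imwrite("pics/crop1.png",np.vstack([np.hstack([a,b]),np.hstack([c,d])]))
for n,s in(("top",T),("side",S)):
    W=world(s);h=cv2.cvtColor(s["image"],cv2.COLOR_BGR2HSV)
    for nm,lo,hi in(("yellow",(22,140,120),(34,255,255)),("blue",(105,150,90),(125,255,255)),("pink",(150,60,80),(178,160,255)),("red",(0,150,100),(6,255,255)),("lightgray",(0,0,170),(180,40,255))):
        m=cv2.inRange(h,lo,hi)
        k,l,st,ce=cv2.connectedComponentsWithStats(m)
        for i in range(1,k):
            if st[i,4]<8: continue
            q=W[l==i];q=q[np.isfinite(q[:,0])]
            if len(q)<5 or not(-.1<np.median(q[:,0])<1.1 and abs(np.median(q[:,1]))<.7): continue
            q2=q[q[:,2]>np.percentile(q[:,2],95)-.012]
            (e,ew)=(0,0)
            r=cv2.minAreaRect((q2[:,:2]*1000).astype(np.float32))
            print(n,nm,st[i,4],ce[i].round(0),"med",np.median(q,0).round(3),"z95",np.percentile(q[:,2],95).round(3),"rect",np.round(r[0]),np.round(r[1]),round(r[2]))
E
python3 m.py
```

```text
top yellow 27 [180. 226.] med [0.409 0.244 0.12 ] z95 0.128 rect [406. 250.] [ 6. 58.] 24
top yellow 26 [179. 272.] med [0.268 0.251 0.104] z95 0.111 rect [267. 252.] [ 2. 53.] 66
top blue 1428 [361.  92.] med [ 0.891 -0.376  0.031] z95 0.072 rect [ 869. -358.] [161. 123.] 90
top blue 50 [170. 207.] med [0.467 0.283 0.12 ] z95 0.128 rect [469. 281.] [14. 58.] 25
top blue 416 [256. 238.] med [0.381 0.009 0.01 ] z95 0.035 rect [369.   9.] [148. 100.] 81
top pink 20 [185. 260.] med [0.306 0.24  0.06 ] z95 0.085 rect [304. 242.] [ 1. 14.] 69
top red 12 [454. 118.] med [ 0.778 -0.679  0.036] z95 0.041 rect [ 776. -678.] [10. 11.] 45
top red 197 [357. 253.] med [ 0.319 -0.322  0.023] z95 0.03 rect [ 317. -321.] [24. 88.] 67
top lightgray 8 [62. 90.] med [0.914 0.692 0.008] z95 0.015 rect [912. 689.] [ 5. 14.] 77
top lightgray 9 [118.  89.] med [0.91  0.489 0.007] z95 0.015 rect [914. 491.] [ 8. 16.] 5
top lightgray 8 [ 61. 100.] med [0.871 0.692 0.012] z95 0.017 rect [870. 689.] [ 5. 15.] 80
top lightgray 9 [134. 100.] med [0.872 0.432 0.007] z95 0.017 rect [871. 434.] [15.  4.] 74
top lig
[... 3361 characters left out ...]
 0.07   0.016] z95 0.017 rect [-68.  68.] [26. 17.] 13
side lightgray 9 [279. 313.] med [0.432 0.225 0.088] z95 0.089 rect [432. 226.] [4. 7.] 39
side lightgray 9 [282. 319.] med [0.425 0.242 0.088] z95 0.09 rect [425. 240.] [4. 9.] 2
side lightgray 252 [227. 334.] med [0.528 0.31  0.122] z95 0.123 rect [526. 312.] [14. 60.] 27
side lightgray 10 [250. 322.] med [0.491 0.255 0.087] z95 0.088 rect [490. 254.] [5. 6.] 31
side lightgray 551 [141. 337.] med [0.723 0.284 0.05 ] z95 0.052 rect [722. 284.] [58. 59.] 24
side lightgray 8 [252. 328.] med [0.484 0.27  0.087] z95 0.089 rect [484. 270.] [2. 8.] 7
side lightgray 31 [134. 357.] med [0.74  0.304 0.005] z95 0.007 rect [740. 304.] [ 6. 30.] 48
```

View pics/crop1.png

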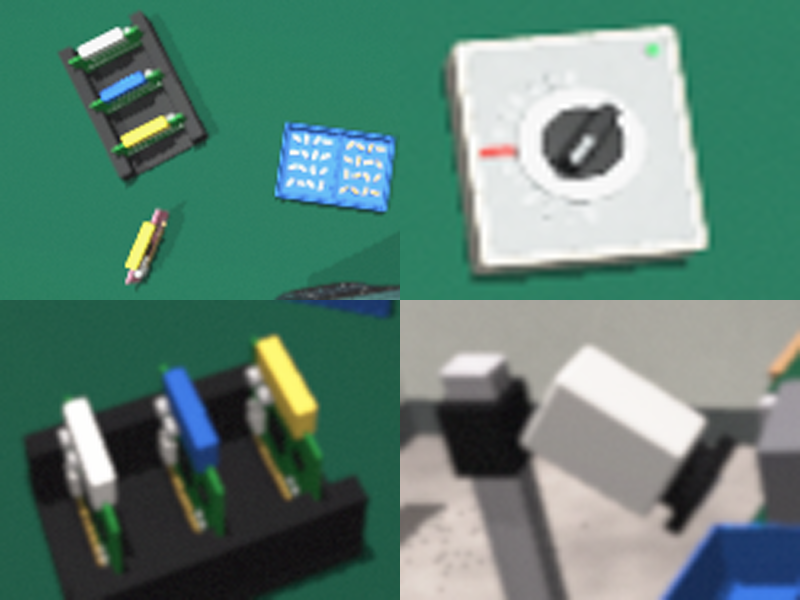

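The crop confirms the meant card: a yellow grip on a green board in the rack's nearest slot, with the pink one loose outside the rack. Its components are on the +x side, away from the robot. The knob's pointer is at lower left and the red index at left (+y). Next I'll measure the knob bar and the camera head.

```bash
cat > m2.py <<'E'
from h import *
import pickle
T=pickle.load(open("top0.pkl","rb"));S=pickle.load(open("side0.pkl","rb"))
C={}
for n,s in(("top",T),("side",S)):
    W=world(s).reshape(-1,3);c=s["image"].reshape(-1,3).astype(int);g=c.max(1)
    k=(abs(W[:,0]-.497)<.05)&(abs(W[:,1]+.273)<.05)&(W[:,2]>.083)&(W[:,2]<.105)
    q=W[k]; r=cv2.minAreaRect((q[:,:2]*1000).astype(np.float32)); d=q[:,:2]-q[:,:2].mean(0)
    v=np.linalg.svd(d,full_matrices=False)[2][0]
    print(n,"knob",k.sum(),q.mean(0).round(4),np.median(q[:,2]).round(4),"rect",np.round(r,1) if 0 else r,"pca",np.degrees(np.arctan2(v[1],v[0])).round(1))
    k=(W[:,0]>.6)&(W[:,0]<1.05)&(abs(W[:,1])<.15)&(W[:,2]>.25)&(W[:,2]<.5)
    C[n]=(W[k],g[k],c[k])
    for nm,kk in(("white",g[k]>120),("dark",g[k]<70)):
        q=W[k][kk]; print(n,nm,len(q),q.min(0).round(3),q.max(0).round(3),q.mean(0).round(3))
pickle.dump(C,open("head.pkl","wb"))
W,g,c=C["side"]; 
# planes by RANSAC on white points
rng=np.random.default_rng(0)
for n in C:
    W,g,c=C[n]; q=W[(g>100)]
    for it in range(3):
        best=None
        if len(q)<25: break
        for _ in range(1500):
            a=q[rng.choice(len(q),3,False)];nn=np.cross(a[1]-a[0],a[2]-a[0]);L=np.linalg.norm(nn)
            if L<1e-4: continue
            nn/=L; i=abs((q-a[0])@nn)<.002
            if best is None or i.sum()>best.sum(): best=i
        p=q[best];m=p.mean(0);nn=np.linalg.svd(p-m)[2][2]; nn*=np.sign(nn[2] if abs(nn[2])>.3 else nn[1])
        print(n,"plane",len(p),m.round(4),nn.round(3),"ext",p.min(0).round(3),p.max(0).round(3));q=q[~best]
E
python3 m2.py
```

```text
top knob 66 [ 0.4964 -0.2725  0.0933] 0.0937 rect ((496.4298400878906, -272.8170166015625), (13.823067665100098, 47.503883361816406), 56.08692932128906) pca 145.8
top white 858 [ 0.74  -0.083  0.308] [ 0.908 -0.021  0.394] [ 0.817 -0.051  0.367]
top dark 313 [ 0.742 -0.09   0.295] [ 0.909 -0.023  0.376] [ 0.814 -0.052  0.343]
side knob 59 [ 0.4958 -0.2692  0.0906] 0.0916 rect ((497.61004638671875, -272.6303405761719), (18.072574615478516, 49.355125427246094), 60.96998977661133) pca 143.9
side white 1305 [ 0.74  -0.081  0.251] [ 0.907 -0.019  0.389] [ 0.818 -0.037  0.348]
side dark 605 [ 0.741 -0.079  0.29 ] [ 0.909 -0.018  0.373] [ 0.845 -0.032  0.341]
top plane 320 [ 0.7962 -0.0541  0.3647] [-0.589 -0.009  0.808] ext [ 0.743 -0.082  0.325] [ 0.832 -0.024  0.391]
top plane 138 [ 0.7983 -0.0491  0.3707] [-0.583 -0.032  0.812] ext [ 0.741 -0.079  0.33 ] [ 0.828 -0.026  0.393]
top plane 119 [ 0.7981 -0.0566  0.3616] [-0.58   0.014  0.814] ext [ 0.765 -0.083  0.336] [ 0.834 -0.024  0.388]
side plane 603 [ 0.8096 -0.026   0.3434] [-0.053  0.999 -0.003] ext [ 0.746 -0.03   0.287] [ 0.906 -0.022  0.389]
side plane 381 [ 0.7948 -0.0529  0.3635] [-0.608 -0.034  0.794] ext [ 0.742 -0.081  0.325] [ 0.829 -0.027  0.389]
side plane 291 [ 0.8805 -0.0329  0.3096] [ 0.062  0.998 -0.003] ext [ 0.754 -0.036  0.25 ] [ 0.906 -0.023  0.387]
```

Run:
```python
from h import *
import pickle
C=pickle.load(open("head.pkl","rb"))
p=np.radians(36.8)
for yd in(0,3):
    y=np.radians(yd)
    x=np.array([np.cos(p)*np.cos(y),np.cos(p)*np.sin(y),np.sin(p)]);Y=np.array([-np.sin(y),np.cos(y),0]);Z=np.cross(x,Y)
    R=np.array([x,Y,Z]);o=np.array([.8,-.05,.36])
    for n in C:
        W,g,c=C[n];q=(W-o)@R.T
        print(yd,n)
        for a in np.arange(-.11,.11,.01):
            k=(q[:,0]>=a)&(q[:,0]<a+.01)
            if k.sum()>4: print("%.2f"%a,k.sum(),int(np.median(g[k])),"y",np.percentile(q[k,1],[3,97]).round(3),"z",np.percentile(q[k,2],[3,97]).round(3),q[k,0].min().round(4))
```

```text
0 top
-0.07 44 94 y [-0.035  0.028] z [-0.014  0.016] -0.0661
-0.06 124 48 y [-0.037  0.026] z [-0.031  0.014] -0.0599
-0.05 44 51 y [-0.025  0.018] z [-0.013  0.007] -0.0498
-0.04 70 247 y [-0.032  0.021] z [-0.002  0.011] -0.04
-0.03 78 247 y [-0.032  0.024] z [-0.003  0.01 ] -0.0298
-0.02 66 247 y [-0.03   0.024] z [-0.002  0.012] -0.0196
-0.01 80 247 y [-0.028  0.025] z [-0.017  0.012] -0.0097
-0.00 69 247 y [-0.029  0.026] z [-0.019  0.011] 0.0001
0.01 79 247 y [-0.028  0.025] z [-0.007  0.01 ] 0.0101
0.02 80 247 y [-0.029  0.025] z [0.001 0.01 ] 0.02
0.03 90 247 y [-0.029  0.027] z [-0.07   0.011] 0.0302
0.04 131 244 y [-0.024  0.025] z [-0.067  0.007] 0.04
0.05 51 32 y [-0.021  0.026] z [-0.061 -0.037] 0.0501
0.06 64 48 y [-0.023  0.027] z [-0.054 -0.031] 0.0601
0.07 67 98 y [-0.02   0.027] z [-0.051 -0.023] 0.07
0.08 76 246 y [-0.02   0.027] z [-0.055 -0.023] 0.0801
0.09 56 247 y [-0.018  0.022] z [-0.057 -0.029] 0.0901
0 side
-0.07 102 60 y [-0.014  0.03 ] z [-0.041  0.013] -0.0686
-0.06 96 33 y [-0.014  0.031] z [-0.042  0.013] -0.0598
-0.05 102 96 y [-0.018  0.024] z [-0.0
[... 1978 characters left out ...]
[-0.024  0.026] z [-0.045  0.007] -0.0299
-0.02 130 152 y [-0.023  0.025] z [-0.044  0.007] -0.02
-0.01 149 152 y [-0.023  0.026] z [-0.132  0.007] -0.01
-0.00 191 151 y [-0.022  0.026] z [-0.136  0.007] 0.0001
0.01 208 150 y [-0.02   0.026] z [-0.142  0.007] 0.01
0.02 232 150 y [-0.021  0.025] z [-0.136  0.007] 0.0201
0.03 241 150 y [-0.019  0.025] z [-0.123  0.007] 0.03
0.04 120 68 y [-0.018  0.023] z [-0.111 -0.001] 0.04
0.05 132 20 y [-0.022  0.023] z [-0.099 -0.04 ] 0.0501
0.06 131 23 y [-0.021  0.024] z [-0.09  -0.035] 0.06
0.07 128 64 y [-0.013  0.024] z [-0.08  -0.025] 0.0701
0.08 95 121 y [-0.011  0.023] z [-0.067 -0.027] 0.0801
0.09 42 204 y [-0.014  0.018] z [-0.059 -0.034] 0.0901
```

```bash
cat >> h.py <<'E'
from scipy.spatial.transform import Rotation as Ro
def lensframe():
    p,y=np.radians(36.8),np.radians(3)
    x=np.array([np.cos(p)*np.cos(y),np.cos(p)*np.sin(y),np.sin(p)]);Y=np.array([-np.sin(y),np.cos(y),0])
    R=np.array([x,Y,np.cross(x,Y)]).T
    return np.array([.8,-.05,.36])+R@[-.068,-.002,-.019],R
def go(pos,R):
    o=get_obs();A=Ro.from_euler("xyz",o["ee_rot"])
    R=Ro.from_euler("xyz",R) if np.ndim(R)==1 else Ro.from_matrix(R)
    d=A.inv().apply(np.array(pos)-o["tool_pos"])/.04; w=(A.inv()*R).as_rotvec()/.1
    dn=R.inv().apply(np.array(pos)-o["tool_pos"])/.04
    print("t",o["time"],"pos",o["tool_pos"].round(4),"shift",d.round(2),"turn",w.round(2),"shift after turn",dn.round(2),"q",o["joint_positions"].round(2))
E
python3 -c "
from h import *
L,R=lensframe();print(L,R)
F=L+R@[-.18,0,0];print('face',F,'origin z',(F-R@[0,0,.045]))
go([.497,-.2727,.14],[np.pi,0,2.545])"
```

```text
[ 0.75709541 -0.05425128  0.3040525 ] [[ 0.799634   -0.05233596 -0.59820266]
 [ 0.04190704  0.99862953 -0.03135047]
 [ 0.5990236   0.          0.80073137]]
face [ 0.61316129 -0.06179455  0.19622825] origin z [ 0.64008041 -0.06038378  0.16019534]
t 0.1 pos [ 0.1273 -0.5345  0.2044] shift [10.51 -4.22  1.62] turn [-1.000e-02 -2.000e-02 -2.311e+01] shift after turn [-3.97 10.61  1.61] q [-1.44  0.09  1.37 -0.    1.68 -0.1 ]
```

Request:
drive_tool(
  commands=[
    [0.95, -0.38, 0, 0, 0, 0],
    [0.95, -0.38, 0, 0, 0, 0],
    [0.95, -0.38, 0, 0, 0, 0],
    [0.95, -0.38, 0, 0, 0, 0],
    [0.95, -0.38, 0, 0, 0, 0],
    [0.95, -0.38, 0, 0, 0, 0],
    [0.95, -0.38, 0, 0, 0, 0],
    [0.95, -0.38, 0, 0, 0, 0],
    [0.95, -0.38, 0, 0, 0, 0],
    [0.95, -0.4, 0, 0, 0, 0],
    [1.0, -0.4, 0, 0, 0, 0],
  ],
  gripper=0.3,
)

```text
time: 1.48
tool_pos: [0.4976, -0.2725, 0.2049]
ee_rot: [-3.141, 0.001, 0.234]
wrist_force: [0.7, -1.0, 1.1]
width: 0.0657
finger_force: 0.0
```

Request:
drive_tool(
  commands=[
    [0, 0, 0, 0, 0, -1],
    [0, 0, 0, 0, 0, -1],
    [0, 0, 0, 0, 0, -1],
    [0, 0, 0, 0, 0, -1],
    [0, 0, 0, 0, 0, -1],
    [0, 0, 0, 0, 0, -1],
    [0, 0, 0, 0, 0, -1],
    [0, 0, 0, 0, 0, -1],
    [0, 0, 0, 0, 0, -1],
    [0, 0, 0, 0, 0, -1],
    [0, 0, 0, 0, 0, -1],
    [0, 0, 0, 0, 0, -1],
    [0, 0, 0, 0, 0, -1],
    [0, 0, 0, 0, 0, -1],
    [0, 0, 0, 0, 0, -1],
    [0, 0, 0, 0, 0, -1],
    [0, 0, 0, 0, 0, -1],
    [0, 0, 0, 0, 0, -1],
    [0, 0, 0, 0, 0, -1],
    [0, 0, 0, 0, 0, -1],
  ],
)

```text
time: 3.98
tool_pos: [0.4966, -0.2733, 0.2047]
ee_rot: [-3.141, -0.001, 2.237]
wrist_force: [-0.6, 0.3, -1.0]
width: 0.0657
finger_force: 0.0
```

Request:
drive_tool(
  commands=[
    [0, 0, 0.5, 0, 0, -1],
    [0, 0, 0.5, 0, 0, -1],
    [0, 0, 0.5, 0, 0, -1],
    [0, 0, 0, 0, 0, 0],
    [0, 0, 0, 0, 0, 0],
  ],
)

```text
time: 4.6
tool_pos: [0.4971, -0.2737, 0.146]
ee_rot: [-3.142, 0.0, 2.532]
wrist_force: [0.2, 0.2, -0.4]
width: 0.0656
finger_force: 0.0
```

```bash
python3 -c "
from h import *
go([.497,-.2727,.072],[np.pi,0,2.545]);print(get_obs()['width'])"
```

```text
t 4.6 pos [ 0.4971 -0.2737  0.146 ] shift [0.02 0.02 1.85] turn [-0.    0.   -0.13] shift after turn [0.02 0.02 1.85] q [-0.6   0.14  1.43 -0.    1.57 -1.56]
0.06562295648512766
```

Request:
drive_tool(
  commands=[
    [0, 0, 0.6, 0, 0, -0.1],
    [0, 0, 0.6, 0, 0, 0],
    [0, 0, 0.4, 0, 0, 0],
    [0, 0, 0.25, 0, 0, 0],
    [0, 0, 0, 0, 0, 0],
  ],
)

```text
time: 5.22
tool_pos: [0.4968, -0.2735, 0.0712]
ee_rot: [-3.142, -0.001, 2.544]
wrist_force: [0.1, -0.4, -0.2]
width: 0.0658
finger_force: 0.0
```

Request:
drive_tool(
  commands=[
    [0, 0, 0, 0, 0, 0],
    [0, 0, 0, 0, 0, 0],
    [0, 0, 0, 0, 0, 0],
    [0, 0, 0, 0, 0, 0],
    [0, 0, 0, 0, 0, 0],
    [0, 0, 0, 0, 0, 0],
  ],
  gripper=1,
)

```text
time: 5.98
tool_pos: [0.4965, -0.2742, 0.0715]
ee_rot: [-3.14, 0.0, 2.544]
wrist_force: [-1.6, -1.9, -0.1]
width: 0.014
finger_force: 30.0
```

Request:
drive_tool(
  commands=[
    [0, 0, 0, 0, 0, 0.5],
    [0, 0, 0, 0, 0, 0.6],
    [0, 0, 0, 0, 0, 0.6],
    [0, 0, 0, 0, 0, 0.6],
    [0, 0, 0, 0, 0, 0.6],
    [0, 0, 0, 0, 0, 0.6],
    [0, 0, 0, 0, 0, 0.6],
    [0, 0, 0, 0, 0, 0.6],
    [0, 0, 0, 0, 0, 0.6],
    [0, 0, 0, 0, 0, 0.6],
    [0, 0, 0, 0, 0, 0.6],
    [0, 0, 0, 0, 0, 0.6],
    [0, 0, 0, 0, 0, 0.6],
    [0, 0, 0, 0, 0, 0.6],
    [0, 0, 0, 0, 0, 0.6],
    [0, 0, 0, 0, 0, 0.1],
    [0, 0, 0, 0, 0, 0],
  ],
)

```text
time: 8.1
tool_pos: [0.4972, -0.2737, 0.0715]
ee_rot: [3.141, 0.001, 1.644]
wrist_force: [1.4, -1.4, -1.3]
width: 0.0136
finger_force: 30.0
```

Request:
drive_tool(
  commands=[
    [0, 0, 0, 0, 0, 0],
    [0, 0, 0, 0, 0, 0],
    [0, 0, 0, 0, 0, 0],
    [0, 0, -0.3, 0, 0, 0],
    [0, 0, -0.6, 0, 0, 0],
    [0, 0, -0.8, 0, 0, 0],
    [0, 0, -0.8, 0, 0, 0],
    [0, 0, -0.8, 0, 0, 0],
  ],
  gripper=0.3,
)

```text
time: 9.1
tool_pos: [0.4969, -0.2736, 0.2056]
ee_rot: [3.141, 0.001, 1.644]
wrist_force: [0.7, -0.6, -0.4]
width: 0.0655
finger_force: 0.0
```

```bash
python3 -c "
from h import *
go([.411,.2535,.205],[np.pi,0,2.0455])"
```

```text
t 9.1 pos [ 0.4969 -0.2736  0.2056] shift [13.3  -1.18  0.  ] turn [ 0.01  0.01 -4.02] shift after turn [12.7   4.11  0.02] q [-0.6   0.12  1.33 -0.    1.69 -0.68]
```

Request:
drive_tool(
  commands=[
    [0.95, -0.08, 0, 0, 0, 0],
    [0.95, -0.08, 0, 0, 0, 0],
    [0.95, -0.08, 0, 0, 0, 0],
    [0.95, -0.08, 0, 0, 0, 0],
    [0.95, -0.08, 0, 0, 0, 0],
    [0.95, -0.08, 0, 0, 0, 0],
    [0.95, -0.08, 0, 0, 0, 0],
    [0.95, -0.08, 0, 0, 0, 0],
    [0.95, -0.08, 0, 0, 0, 0],
    [0.95, -0.08, 0, 0, 0, 0],
    [0.95, -0.08, 0, 0, 0, 0],
    [0.95, -0.1, 0, 0, 0, 0],
    [0.95, -0.1, 0, 0, 0, 0],
    [0.95, -0.1, 0, 0, 0, 0],
    [0, 0, 0, 0, 0, -1],
    [0, 0, 0, 0, 0, -1],
    [0, 0, 0, 0, 0, -1],
    [0, 0, 0, 0, 0, -1],
    [0, 0, 0, 0, 0, 0],
  ],
  gripper=0.45,
)

```text
time: 11.48
tool_pos: [0.4111, 0.2537, 0.2044]
ee_rot: [3.14, 0.0, 2.043]
wrist_force: [-0.3, 0.2, 0.2]
width: 0.0516
finger_force: 0.0
```

Run:
```python
from h import *
go([.411,.2535,.095],[np.pi,0,2.0455]);print(get_obs()['width'])
s=snapshot("top");W=world(s).reshape(-1,3);c=s["image"]
k=(abs(W[:,0]-.497)<.05)&(abs(W[:,1]+.273)<.05)&(W[:,2]>.085)&(W[:,2]<.105);q=W[k]
r=cv2.minAreaRect((q[:,:2]*1000).astype(np.float32));v=np.linalg.svd(q[:,:2]-q[:,:2].mean(0),full_matrices=False)[2][0]
print(k.sum(),r,np.degrees(np.arctan2(v[1],v[0])))
h=cv2.cvtColor(c,cv2.COLOR_BGR2HSV).reshape(-1,3)
near=(abs(W[:,0]-.497)<.09)&(abs(W[:,1]+.273)<.09)&(W[:,2]>.04)&(W[:,2]<.062)
m=near&(h[:,1]>70)&((h[:,0]<10)|(h[:,0]>170));q=W[m]
print("red",len(q),q.mean(0),np.degrees(np.arctan2(*(q.mean(0)-[.4968,-.2728,0])[[1,0]])))
b=W[near&(W[:,2]>.045)];print("box",cv2.minAreaRect((b[:,:2]*1000).astype(np.float32)))
a=cv2.resize(c[170:230,310:380],(700,600),interpolation=cv2.INTER_CUBIC);cv2.imwrite("pics/knob2.png",a)
```

```text
t 11.475 pos [0.4111 0.2537 0.2044] shift [-0.   -0.01  2.73] turn [ 0.01  0.   -0.03] shift after turn [-0.   -0.    2.73] q [ 0.44 -0.06  1.53 -0.    1.68 -0.04]
0.05155367415961291
68 ((496.45855712890625, -273.347900390625), (14.57409381866455, 48.18632125854492), 3.4651191234588623) -85.09403317907058
red 10 [ 0.49539203 -0.22705226  0.0515365 ] 91.76282713193038
box ((496.8914794921875, -272.0114440917969), (150.22056579589844, 131.5985870361328), 4.060247421264648)
```

View pics/knob2.png

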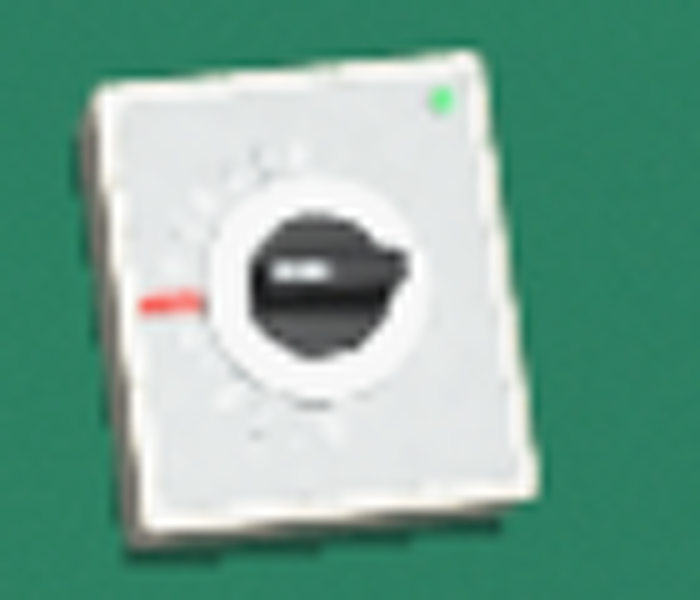

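The picture shows the white pointer at (300,270) lying towards the red index at (170,303). The bar's axis measures about 94.5° and the box's +y side 94.1°, so the knob is set. Now I'll grasp the card.

Request:
drive_tool(
  commands=[
    [0, 0, 0.7, 0, 0, 0],
    [0, 0, 0.7, 0, 0, 0],
    [0, 0, 0.6, 0, 0, 0],
    [0, 0, 0.4, 0, 0, 0],
    [0, 0, 0.3, 0, 0, 0],
    [0, 0, 0, 0, 0, 0],
  ],
)

```text
time: 12.28
tool_pos: [0.4106, 0.2534, 0.0949]
ee_rot: [-3.14, -0.0, 2.043]
wrist_force: [-0.5, 0.1, 0.7]
width: 0.0517
finger_force: 0.0
```

Request:
drive_tool(
  commands=[
    [0, 0, 0, 0, 0, 0],
    [0, 0, 0, 0, 0, 0],
    [0, 0, 0, 0, 0, 0],
    [0, 0, 0, 0, 0, 0],
    [0, 0, 0, 0, 0, 0],
  ],
  gripper=1,
)

```text
time: 12.9
tool_pos: [0.411, 0.2536, 0.0957]
ee_rot: [-3.142, 0.0, 2.044]
wrist_force: [-0.1, -0.4, 2.4]
width: 0.0139
finger_force: 30.0
```

Request:
drive_tool(
  commands=[
    [0, 0, -0.3, 0, 0, 0],
    [0, 0, -0.5, 0, 0, 0],
    [0, 0, -0.6, 0, 0, 0],
    [0, 0, -0.6, 0, 0, 0],
    [0, 0, -0.6, 0, 0, 0],
    [0, 0, -0.6, 0, 0, 0],
    [0, 0, -0.6, 0, 0, 0],
    [0, 0, -0.6, 0, 0, 0],
    [0, 0, -0.5, 0, 0, 0],
    [0, 0, 0, 0, 0, 0],
  ],
)

```text
time: 14.15
tool_pos: [0.4117, 0.254, 0.2937]
ee_rot: [3.137, 0.0, 2.044]
wrist_force: [-0.3, -0.3, -1.1]
width: 0.0138
finger_force: 30.0
```

Run:
```python
from h import *
o=get_obs();print(o['width'],o['finger_force'])
L,R=lensframe()
# grasp 4 mm above card_grip (102 mm): TCP at 83 mm above origin, i.e. 38 mm above face middle
P=L+R@np.array([-.18-.0015,0,.038]); Rt=np.stack([R[:,1],R[:,0],-R[:,2]],1)
print(P,Ro.from_matrix(Rt).as_euler("xyz"))
go([.44,-.05,.26],[np.pi,0,np.radians(93)])
go(P,Rt)
```

```text
0.013808511033199838 29.997743368148804
[ 0.58923014 -0.06304873  0.22575751] [2.49931149 0.         1.6231562 ]
t 14.15 pos [0.4117 0.254  0.2937] shift [-7.09 -2.84  0.83] turn [ 0.04 -0.01  4.21] shift after turn [-7.63  0.31  0.84] q [ 0.44 -0.06  1.35 -0.    1.85 -0.04]
t 14.15 pos [0.4117 0.254  0.2937] shift [-9.08  0.33  1.7 ] turn [-6.28 -1.36  4.06] shift after turn [-8.15  2.2   3.77] q [ 0.44 -0.06  1.35 -0.    1.85 -0.04]
```

Request:
drive_tool(
  commands=[
    [-0.5, -0.2, 0, 0, 0, 0],
    [-0.8, -0.32, 0, 0, 0, 0],
    [-0.9, -0.36, 0, 0, 0, 0],
    [-0.9, -0.36, 0, 0, 0, 0],
    [-0.9, -0.36, 0, 0, 0, 0],
    [-0.9, -0.36, 0, 0, 0, 0],
    [-0.9, -0.36, 0, 0, 0, 0],
    [-0.8, -0.32, 0, 0, 0, 0],
    [-0.5, -0.2, 0, 0, 0, 0],
    [0, 0, 0, 0, 0, 0.7],
    [0, 0, 0, 0, 0, 0.7],
    [0, 0, 0, 0, 0, 0.7],
    [0, 0, 0, 0, 0, 0.7],
    [0, 0, 0, 0, 0, 0.7],
    [0, 0, 0, 0, 0, 0.7],
    [0, 0, 0, 0, 0, 0],
  ],
)

```text
time: 16.15
tool_pos: [0.4388, -0.0508, 0.2904]
ee_rot: [-3.14, -0.001, 1.625]
wrist_force: [-0.8, -0.1, -1.1]
width: 0.0132
finger_force: 30.0
```

Request:
drive_tool(
  commands=[
    [0, 0, 0, -0.4, 0, 0],
    [0, 0, 0, -0.6, 0, 0],
    [0, 0, 0, -0.7, 0, 0],
    [0, 0, 0, -0.7, 0, 0],
    [0, 0, 0, -0.7, 0, 0],
    [0, 0, 0, -0.7, 0, 0],
    [0, 0, 0, -0.7, 0, 0],
    [0, 0, 0, -0.7, 0, 0],
    [0, 0, 0, -0.7, 0, 0],
    [0, 0, 0, -0.5, 0, 0],
    [0, 0, 0, 0, 0, 0],
    [0, 0, 0, 0, 0, 0],
  ],
)

```text
time: 17.65
tool_pos: [0.4391, -0.051, 0.2917]
ee_rot: [2.502, 0.001, 1.624]
wrist_force: [0.3, 0.2, -1.7]
width: 0.0137
finger_force: 30.0
```

Run:
```python
from h import *
L,R=lensframe()
P=L+R@np.array([-.18-.0015,0,.038]); Rt=np.stack([R[:,1],R[:,0],-R[:,2]],1)
go(P,Rt)
```

```text
t 17.65 pos [ 0.4391 -0.051   0.2917] shift [-0.5   2.01  3.55] turn [-0.02  0.    0.01] shift after turn [-0.5   2.    3.56] q [-0.5  -0.66  1.9   0.33  1.35 -0.54]
```

Request:
drive_tool(
  commands=[
    [-0.04, 0, 0.4, 0, 0, 0],
    [-0.08, 0.2, 0.6, 0, 0, 0],
    [-0.08, 0.4, 0.6, 0, 0, 0],
    [-0.08, 0.4, 0.6, 0, 0, 0],
    [-0.08, 0.4, 0.6, 0, 0, 0],
    [-0.08, 0.4, 0.45, 0, 0, 0],
    [-0.06, 0.2, 0.3, 0, 0, 0],
    [0, 0, 0, 0, 0, 0],
    [0, 0, 0, 0, 0, 0],
    [0, 0, 0, 0, 0, 0],
  ],
)

```text
time: 18.9
tool_pos: [0.5888, -0.0631, 0.2261]
ee_rot: [2.501, 0.001, 1.624]
wrist_force: [-0.5, 0.1, -0.8]
width: 0.0137
finger_force: 30.0
```

Run:
```python
from h import *
L,R=lensframe()
P=L+R@np.array([-.18-.0015,0,.038]); Rt=np.stack([R[:,1],R[:,0],-R[:,2]],1)
go(P,Rt)
s=snapshot("side");W=world(s).reshape(-1,3);h=cv2.cvtColor(s["image"],cv2.COLOR_BGR2HSV).reshape(-1,3)
q=(W-L)@R
near=(abs(q[:,0]+.18)<.06)&(abs(q[:,1])<.08)&(abs(q[:,2])<.12)
for n,m in(("yellow",(h[:,0]>22)&(h[:,0]<34)&(h[:,1]>130)),("green",(h[:,0]>40)&(h[:,0]<85)&(h[:,1]>80))):
    k=near&m;a=q[k];print(n,k.sum(),a.min(0).round(3),a.max(0).round(3),a.mean(0).round(3))
    v=np.linalg.svd(a-a.mean(0),full_matrices=False)[2];print(v.round(2))
cv2.imwrite("pics/end.png",s["image"])
t=snapshot("top")["image"];cv2.imwrite("pics/endtop.png",t)
```

```text
t 18.9 pos [ 0.5888 -0.0631  0.2261] shift [0.   0.   0.01] turn [-0.01  0.    0.01] shift after turn [0.   0.   0.01] q [-0.34 -0.27  1.8   0.27  1.03 -0.46]
yellow 72 [-0.188 -0.019  0.022] [-0.174  0.031  0.066] [-0.18   0.018  0.057]
[[-0.09 -0.97  0.23]
 [ 0.03 -0.23 -0.97]
 [ 1.   -0.08  0.05]]
green 179 [-0.189 -0.045 -0.044] [-0.175  0.051  0.105] [-0.181  0.023  0.004]
[[ 0.   -0.27 -0.96]
 [-0.01  0.96 -0.27]
 [-1.   -0.01 -0.  ]]
```

View pics/end.png

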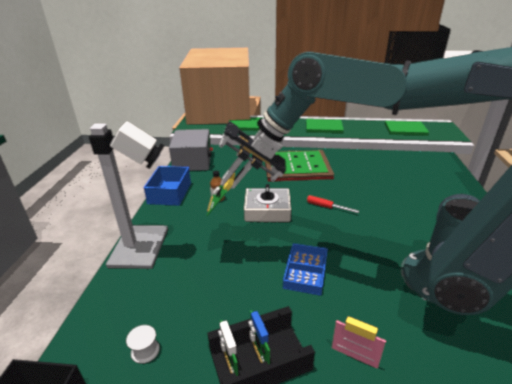

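The picture shows the card held at (218,195), square to the lens head at (140,145). The other cards are still in the rack and the bystanders are in place. In the lens frame the card's plane is at x ≈ -0.18, its lower edge at z ≈ -0.044 and its y extent ±0.05, all as wanted. I'm handing it in.

```bash
python3 -c "
from bench import close_job
print(close_job())"
```

```text
the job is handed in; nothing more can be done
None
```

The job is handed in (the bench returned no verdict): the knob was set at the red line first, and the yellow-grip card is held still in the gripper, measured square to the lens, on its axis and about 18 cm in front of it.

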